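Heft two staple cartridges, load the full one in the electric stapler

ROBOT

A 6-joint arm with a two-finger parallel gripper is mounted at the origin on the work surface. World frame = base frame: x ahead of the robot, y to its left, z up, the work surface at z = 0. Lengths are in m, angles in rad, forces in N, time in s.
With the tool pointing down it reaches from about 0.3 to 0.825 m from the base axis. Payload 5.4 kg.
Tool frame: the origin (TCP) lies midway between the tips of the shut fingers; the grasp point (between the pads) lies 19 mm behind it; z points along the fingers, y is the direction in which the jaws open and shut (so a half turn about z gives the same grasp; the last joint's range is limited). The gripper opens to 92 mm and grips with 3 to 60 N. Pads are 20 mm wide; open, the fingers measure 128 mm over their backs; the gripper's body (75 mm by 189 mm) begins 69 mm behind the grasp point.
Start: joints at [1.079, 0.158, 1.597, -0, 1.386, -0.21], TCP at [0.16, 0.552, 0.215] pointing down, gripper open.
Joint ranges: [-2.91, 2.91], [-0.94, 2.29], [0.18, 2.7], [-1.29, 4.43], [0.17, 2.64], [-3, 3]. Speed limits (rad/s): [2.57, 2.57, 3.14, 3.14, 3.14, 3.14].

INTERFACE

Orientations are given as a rotation vector (axis times angle).
In Python, from plant import * gives the robot as it stands.
- The arm moves only by the tool step_arm, never from a script. Its argument "commands" is a list of rows, each a list of 5 numbers: the finger opening in m, from 0 to 0.0919, then the shift along the tool's x, y, z in m, then the turn about the tool's z in rad. In form: [[claw, tx, ty, tz, yaw], ...]. A call has 1 to 10 rows; each row shifts and turns the pose as measured when the row begins, along the tool's axes as they then stand; what a row does not reach is not made up. A row lasts 1/12 s, in which the tool goes at most 41.7 mm and 7.16 degrees, less where a joint would pass 70% of its speed; a pose out of reach is approached as far as the arm can. A call with a gripper value outside its range is refused whole. The fingers move at their own pace and stop on an object; "grip_force" is the grip in N (left out, the last holds). Time passes only in rows, so rows that do not move let the fingers close. It gives the time, the measured TCP pose, the force and the opening at its end, in the units of the state.
- get_state(): the state, without advancing time (a new reading comes with each control period).
- get_image(name): name is "scene" or "side" or "wrist"; returns the picture (420x560x3 uint8, red, green, blue); there is no depth.
- get_calibration(name): a dict with "camera_matrix" (3x3 intrinsics, pixels), "pose" (4x4, takes a point from camera to world coordinates). Camera axes: x right, y down, z forward; pixel columns grow to the right and rows downward; lengths in m; the calibration is good to about 2 mm. The wrist camera is an equidistant fisheye: a pixel r from the principal point sees the ray r / f radians off the axis. A picture is of the moment at which its call begins: read the wrist's pose just before it. get_calibration takes no time and is no camera call; for the wrist camera it gives the pose at the moment of the call.
- hand_in(): hands the job in, once; it reports no verdict.
Trained networks look in the newest picture that a camera, given by its name, has taken for a name from the list of things; names that differ only in an ending like _2 or _b are one class to them, and where a whole thing is asked for, a point or a joint stands for the part that bears it (a point fixed in the world has none). Each returns a list of dicts, best first, with "score" (0 to 1); they miss things now and then, are a little off and sometimes report something else, mostly with a low value. They report only what shows in the picture. A call takes as long as a camera call.
- search_frame(camera, thing): "location" ([row, column] in pixels, amid what is visible of it).
- place_of(camera, thing): "location" ([row, column] in pixels: a listed point, or the origin of a listed thing).
The state is a dict: "time": time; "q": joint angles; "qvel": joint speeds; "joint_efforts": joint torques, N m; "position": TCP position; "tcp_rot": TCP orientation; "ft_force": force on the tool from outside, world axes, zero at the start; "moment": the same for the moment, N m; "grip_width": opening from 0.0 (shut) to 1.0 (fully open).
Only numpy, scipy, OpenCV 4.12 (cv2) and the standard library are available. Lean on these libraries where they do the work, as an engineer would, in place of code of your own. Each camera call takes 0.05 s, during which the arm holds its last target. There are 200 camera calls.

TASK

The two closed staple cartridges on the desk look the same, but one is full and the other nearly used up: lift them in turn and feel which is heavier. Load the heavier one into the stapler's empty bay, its lug to the orange latch, and press it down until it is fully home and the latch has snapped over it, firmly but without ramming it; stand the lighter one upright in the green recycling tray, set down gently, not dropped. Leave the mug, the clock and the bottle where they are.

Things in the scene. Friction and masses are not known exactly. Their poses are not given: they have to be found in the camera images.
- cart_a_mid (a point): centre of a closed staple cartridge, black with blue grip rib and blue catch lug (both look alike). Body 70 (own x) x 46 (y) x 50 mm tall, rib on the middle of its top 46 (x) x 18 (y) x 32 mm tall, 82 mm in all. This point is 41 mm above the underside, 9 mm below the body's top. Lug: 6 mm out of the middle of the +x end, 16 mm wide, ramp below, flat top 2 mm under the body's top. z up
- cart_a: the same cartridge, origin at the centre of its underside. Either may be the full one, which is heavier by 150 g or more; each weighs under 700 g. The coil of staples inside can shift by 2 mm.
- cart_b_mid (a point): centre of a closed staple cartridge, black with blue grip rib and blue catch lug (both look alike). Body 70 (own x) x 46 (y) x 50 mm tall, rib on the middle of its top 46 (x) x 18 (y) x 32 mm tall, 82 mm in all. This point is 41 mm above the underside, 9 mm below the body's top. Lug: 6 mm out of the middle of the +x end, 16 mm wide, ramp below, flat top 2 mm under the body's top. z up
- cart_b: the same cartridge, origin at the centre of its underside. Either may be the full one, which is heavier by 150 g or more; each weighs under 700 g. The coil of staples inside can shift by 2 mm.
- stapler: grey and black electric office stapler, fixed to the desk, 300 x 100 mm, 101 mm tall; origin on the desk under the centre of its cartridge bay; own -x points along the stapling head (tip 225 mm from the bay's centre, lower than the bay's lips), +x to the orange latch
- bay_floor: rigid steel floor of the bay, 73 x 49 x 5 mm, top 45 mm above the desk (origin under it, 5 mm lower); the cartridge's underside rests on it when home
- bay_seat (a point): where the cartridge's centre lies when fully home, axes then as the cartridge's (lug to +x, the latch). The bay is an upright open-topped well 72.4 (x) x 49 (y) mm, floor 41 mm below this point, mouth 5 mm above it, with bevelled lips up to 15 mm above this point. When home, the body's top stands 4 mm proud of the mouth, the grip rib above it
- latch (a joint): orange spring latch at the bay's +x end; rad: 0 closed (bay empty, or snapped over the lug), 0.01 to 0.1 while the lug holds it back. The lug's ramp meets it about 12 mm before home; pushing on takes 2 to 10 N besides the cartridge's weight. It snaps over the lug some 2 mm before the floor, then the push meets the rigid floor, to be met at a crawl
- tray: open green recycling tray, fixed, 130 (own x) x 180 (own y) mm, walls 4 mm thick and 24 mm high; origin under its centre
- tray_in (a point): centre of the tray's inner floor, 4 mm above the desk, axes as the tray's
- mug: white mug, 80 mm wide, 92 mm tall, with a handle; origin under its centre; leave alone
- clock: white desk clock, 40 x 90 x 64 mm tall; origin under its centre; leave alone
- bottle: clear plastic water bottle with blue label and cap, 64 mm wide, 190 mm tall; origin under its centre; leave alone

How it is judged:
On the way, in this order (a step that is already met when the one before it is completed fails the run):
1. one cartridge has been lifted clear of the desk (by 25 mm or more, for 0.3 s) while the other stands below (((height (world z) of cart_a_mid above 0.066 m and height (world z) of cart_b_mid below 0.05 m) or (height (world z) of cart_b_mid above 0.066 m and height (world z) of cart_a_mid below 0.05 m))), for 0.3 s.
2. the heavier cartridge is home in the bay, latched and let go (((z of cart_a_mid in the frame of bay_seat between -0.004 and 0.0015 m and horizontal distance between cart_a_mid and bay_seat below 0.005 m and angle between cart_a_mid's own z axis and vertical below 0.06 rad and value of joint latch below 0.02 rad and contact force between cart_a and bay_floor above 3.6 N and contact force between the fingers and cart_a below 0.2 N) or (z of cart_b_mid in the frame of bay_seat between -0.004 and 0.0015 m and horizontal distance between cart_b_mid and bay_seat below 0.005 m and angle between cart_b_mid's own z axis and vertical below 0.06 rad and value of joint latch below 0.02 rad and contact force between cart_b and bay_floor above 3.6 N and contact force between the fingers and cart_b below 0.2 N))), for 0.2 s.
At the end, for the whole second after the job is handed in: Heavier cartridge on the bay floor (within 1.5 mm of home, 5 mm of the bay centre, 0.06 rad of upright), latch back within 0.02 rad of closed, let go; lighter one at rest upright (0.1 rad) on the tray floor, centre within 50 mm (x) and 70 mm (y) of the tray centre (((z of cart_a_mid in the frame of bay_seat between -0.004 and 0.0015 m and horizontal distance between cart_a_mid and bay_seat below 0.005 m and angle between cart_a_mid's own z axis and vertical below 0.06 rad and value of joint latch below 0.02 rad and contact force between cart_a and bay_floor above 3.6 N and contact force between the fingers and cart_a below 0.2 N and x of cart_b_mid in the frame of tray_in between -0.05 and 0.05 m and y of cart_b_mid in the frame of tray_in between -0.07 and 0.07 m and z of cart_b_mid in the frame of tray_in below 0.046 m and angle between cart_b_mid's own z axis and vertical below 0.1 rad and linear speed of cart_b below 0.01 m/s) or (z of cart_b_mid in the frame of bay_seat between -0.004 and 0.0015 m and horizontal distance between cart_b_mid and bay_seat below 0.005 m and angle between cart_b_mid's own z axis and vertical below 0.06 rad and value of joint latch below 0.02 rad and contact force between cart_b and bay_floor above 3.6 N and contact force between the fingers and cart_b below 0.2 N and x of cart_a_mid in the frame of tray_in between -0.05 and 0.05 m and y of cart_a_mid in the frame of tray_in between -0.07 and 0.07 m and z of cart_a_mid in the frame of tray_in below 0.046 m and angle between cart_a_mid's own z axis and vertical below 0.1 rad and linear speed of cart_a below 0.01 m/s))); the robot touches nothing.
It fails at once if a cartridge is rammed onto the floor of the bay (more than 35 N) (contact force between any of cart_a, cart_b and bay_floor above 35 N).
It fails at once if a cartridge is dropped: out of the fingers it moves faster than 0.4 m/s, as after a fall of 8 mm ((contact force between the fingers and cart_a below 0.05 N and linear speed of cart_a above 0.4 m/s) or (contact force between the fingers and cart_b below 0.05 N and linear speed of cart_b above 0.4 m/s)).
It fails at once if a cartridge is slammed into the tray (a blow of more than 120 N) (contact force between any of cart_a, cart_b and tray above 120 N).
It fails at once if the mug, clock or bottle is moved by more than 25 mm (distance of any of mug, clock, bottle from where it was at the start of the episode above 0.025 m).
It also fails if it takes over 69 s, if anything falls off the work surface, if the arm or the gripper's body presses on something with over 40 N, if the wrist force passes 120 N, or if a joint passes its speed limit or range.

## Working session

There is one attempt and no reset: what is moved stays moved. The work goes in short steps, Python scripts to look and compute and a tool call to move; the robot and the scene stay as the last step left them, time stands still between calls to the robot, and variables do not carry over. Pictures are saved under pics/ and viewed, about 8 in all and at most 12, crops included, and the job is handed in when it is done.

Besides the shell and the picture viewer there is one more tool, called after "Request:" by a JSON object that holds its "name" and its "arguments", one argument or row to a line. step_arm: Moves the arm, as the interface text tells. Its arguments: {"type":"object","properties":{"commands":{"type":"array"},"grip_force":{"type":"number"}},"required":["commands"]}

```bash
mkdir -p pics
cat > h.py <<'E'
from plant import *
import numpy as np, cv2
from scipy.spatial.transform import Rotation as R
def ray(cam,rc,cal=None):
    c=cal or get_calibration(cam); K=np.array(c["camera_matrix"]); T=np.array(c["pose"])
    u=(rc[1]-K[0,2])/K[0,0]; v=(rc[0]-K[1,2])/K[1,1]
    if cam=="wrist":
        r=np.hypot(u,v); d=np.array([np.sin(r)*u/max(r,1e-9),np.sin(r)*v/max(r,1e-9),np.cos(r)])
    else: d=np.array([u,v,1.])
    return T[:3,3],T[:3,:3]@d
def at(cam,rc,z,cal=None):
    o,d=ray(cam,rc,cal); return o+d*(z-o[2])/d[2]
def pix(cam,p,cal=None):
    c=cal or get_calibration(cam); K=np.array(c["camera_matrix"]); T=np.array(c["pose"])
    q=T[:3,:3].T@(np.array(p)-T[:3,3])
    if cam=="wrist":
        t=np.arctan2(np.hypot(q[0],q[1]),q[2]); n=np.hypot(q[0],q[1])+1e-12; q=np.array([q[0]/n*t,q[1]/n*t])
    else: q=q[:2]/q[2]
    return np.array([K[1,1]*q[1]+K[1,2],K[0,0]*q[0]+K[0,2]])
def save(cam,name):
    im=get_image(cam); cv2.imwrite("pics/"+name+".png",im[:,:,::-1]); return im
Z=dict(cart_a_mid=.041,cart_a=0,stapler=0,bay_seat=.086,bay_floor=.04,latch=.09,tray_in=.004,tray=0,mug=0,clock=0,bottle=0)
def look(cam,things,n=3):
    for t in things:
        for d in place_of(cam,t)[:n]:
            print(cam,t,round(d["score"],2),np.round(d["location"],1),np.round(at(cam,d["location"],Z[t]),4))
E
python3 - <<'E'
from h import *
a=save("scene","s0");b=save("side","d0")
for c in("scene","side"):
    look(c,["cart_a_mid","cart_a","bay_seat","stapler","tray_in","mug","clock","bottle"])
s=get_state();print(s["tcp_rot"],s["ft_force"],s["position"])
E
```

```text
scene cart_a_mid 0.66 [194.3 311.1] [0.4818 0.0843 0.041 ]
scene cart_a 0.72 [185.3 366.2] [0.5    0.2492 0.    ]
scene cart_a 0.55 [203.8 309.4] [0.4812 0.0825 0.    ]
scene bay_seat 0.95 [263.  231.9] [ 0.5919 -0.1877  0.086 ]
scene bay_seat 0.49 [342.  149.4] [ 0.6775 -0.4108  0.086 ]
scene bay_seat 0.2 [194.9 309.9] [0.51  0.061 0.086]
scene stapler 0.68 [279.8 233.9] [ 0.5891 -0.1879  0.    ]
scene stapler 0.49 [204.8 305.4] [0.4791 0.0716 0.    ]
scene stapler 0.24 [261.5 232.9] [ 0.5433 -0.169   0.    ]
scene mug 0.59 [189.6 448.7] [0.6162 0.4364 0.    ]
scene mug 0.59 [185.5 364.5] [0.4984 0.2448 0.    ]
scene clock 0.97 [290.9  96.4] [ 0.4645 -0.4839  0.    ]
scene bottle 0.85 [340.5 148.8] [ 0.6355 -0.4162  0.    ]
side cart_a_mid 0.79 [251.1 280.8] [0.4807 0.0777 0.041 ]
side cart_a 0.7 [260.8 282.9] [ 0.4771  0.0684 -0.    ]
side cart_a 0.63 [326.9 252.6] [0.4982 0.2525 0.    ]
side bay_seat 0.44 [313.2 252.6] [0.4888 0.2797 0.086 ]
side bay_seat 0.4 [397.4 157.2] [0.5914 0.4637 0.086 ]
side stapler 0.73 [187.  263.5] [ 0.5852 -0.1792  0.    ]
side tray_in 0.94 [260.4 204.3] [0.6492 0.1123 0.004 ]
side mug 0.75 [396.2 157.6] [0.6224 0.4262 0.    ]
side clock 0.86 [134.4 328.4] [ 0.4509 -0.4839  0.    ]
side clock 0.71 [267.  206.3] [0.6397 0.1266 0.    ]
side clock 0.57 [154.  261.6] [ 0.6289 -0.3288  0.    ]
side bottle 0.69 [137.9 265.5] [ 0.6388 -0.4163  0.    ]
[4.41122516e-01 3.11045322e+00 1.93913595e-05] [-0.37935612 -0.17688178 -0.00331936] [0.1598969  0.55230632 0.21461182]
```

View pics/s0.png

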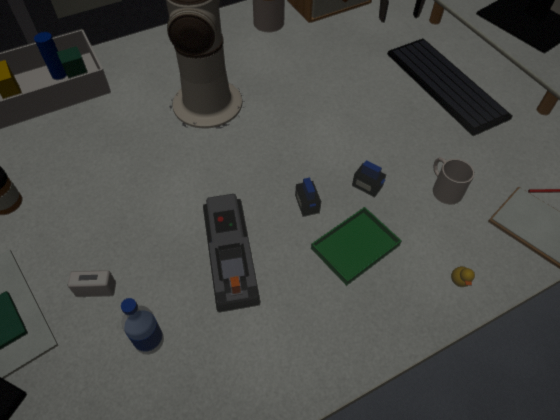

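View pics/d0.png

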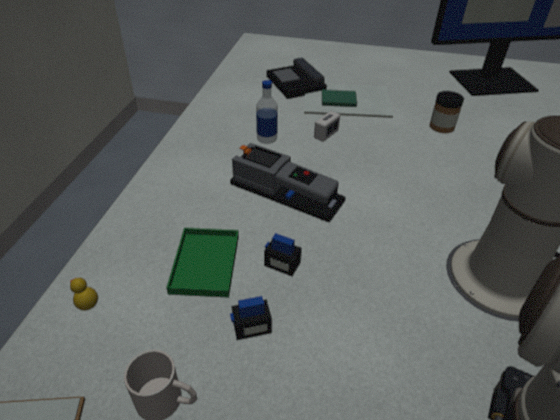

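Scene view: cartridges at about (197,308) and (180,369), bay at (265,231), latch at (283,235) and tray at (245,356). The side view agrees. I'll move above the nearer cartridge for a close look.

Request:
{"name": "step_arm", "arguments": {
  "commands": [
    [0.09,-0.037,-0.0175,-0.004,0],
    [0.09,-0.037,-0.0175,-0.004,0],
    [0.09,-0.037,-0.0175,-0.004,0],
    [0.09,-0.037,-0.0175,-0.004,0],
    [0.09,-0.037,-0.0175,0,0],
    [0.09,-0.037,-0.0175,0,0],
    [0.09,-0.037,-0.0175,0,0],
    [0.09,-0.037,-0.0175,0,0],
    [0.09,-0.037,-0.0175,0,0],
    [0.09,-0.037,-0.0175,0,0]
  ]
}}

```text
time: 1.73
position: [0.4697, 0.2805, 0.2319]
tcp_rot: [0.417, 3.112, 0.007]
ft_force: [1.1, 0.9, -0.5]
grip_width: 0.981
```

```bash
cat >> h.py <<'E'
def axes():
    s=get_state(); M=R.from_rotvec(s["tcp_rot"]).as_matrix(); return s,np.array(s["position"]),M
def go(p,ang=None):
    "tool-frame shift to world point p; ang=wanted world angle of tool y (mod pi)"
    s,q,M=axes(); d=M.T@(np.array(p)-q)
    cur=np.arctan2(M[1,1],M[0,1]); out=""
    if ang is not None:
        dy=-((ang-cur+np.pi/2)%np.pi-np.pi/2); out=round(dy,4)  # tool z down -> sign flips
    print("t",round(s["time"],2),"pos",np.round(q,4),"shift",np.round(d,4),"yaw",out,"cur y ang",round(cur,4),"q6",round(s["q"][5],2))
E
python3 - <<'E'
from h import *
s,q,M=axes();print(s["time"],q,M[:,2],s["q"])
im=save("wrist","w1"); look("wrist",["cart_a_mid","cart_a","tray_in","bay_seat"])
E
```

```text
1.7333 [0.46970472 0.28050365 0.2319271 ] [ 0.0022788   0.00448005 -0.99998737] [ 0.31525355  0.07071906  1.65794525  0.00359951  1.40937377 -0.98960588]
wrist cart_a_mid 0.57 [234.  118.2] [0.4757 0.0672 0.041 ]
wrist cart_a 0.93 [207.1 259.1] [ 0.4984  0.2504 -0.    ]
wrist cart_a 0.55 [229. 136.] [0.482 0.075 0.   ]
```

View pics/w1.png

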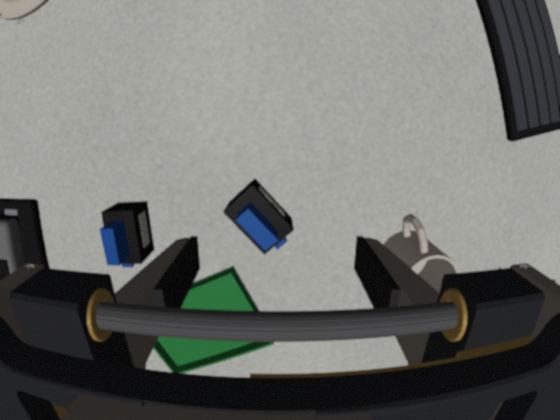

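Wrist view: one cartridge at (215,260) with its lug at (243,281), the other at (235,127) with its lug at (266,127), and the tray at (320,210). I'll fit the cartridge model to the blue and dark masks to get the poses and yaws.

```bash
cat >> h.py <<'E'
from scipy.optimize import minimize
def box(cx,cy,cz,sx,sy,sz):
    return np.array([[cx+i*sx/2,cy+j*sy/2,cz+k*sz/2] for i in(-1,1) for j in(-1,1) for k in(-1,1)])
BODY=box(0,0,.025,.07,.046,.05); RIB=box(0,0,.066,.046,.018,.032); LUG=box(.038,0,.044,.006,.016,.008)
def hull(m,pts,cam,cal,T):
    S=4; p=np.array([pix(cam,T(x),cal)[::-1] for x in pts])*S
    cv2.fillConvexPoly(m,cv2.convexHull(p.astype(np.float32)).astype(np.int32),255)
def fit(cam,im,cal,x0,z0=0.,r=60,name=None):
    """pose (x,y,yaw) of a cartridge by overlap of the blue and the whole mask, at 4x"""
    S=4; c=pix(cam,[x0[0],x0[1],z0+.04],cal)[::-1]
    hsv=cv2.cvtColor(im,cv2.COLOR_RGB2HSV)
    blue=((hsv[...,0]>100)&(hsv[...,0]<130)&(hsv[...,1]>140)).astype(np.uint8)*255
    dark=((im.max(2)<60)).astype(np.uint8)*255|blue
    near=np.zeros_like(blue); cv2.circle(near,tuple(int(v) for v in c),r,255,-1)
    def keep(m):
        n,l,st,ce=cv2.connectedComponentsWithStats(m&near)
        if n<2: return m*0
        i=1+np.argmax(st[1:,4]-3*0*st[1:,4]); return (l==i).astype(np.uint8)*255
    bl=cv2.resize(blue&near,None,fx=S,fy=S,interpolation=cv2.INTER_LINEAR)>127
    dk=keep(dark); dk=cv2.drawContours(np.zeros_like(dk),[cv2.convexHull(np.argwhere(dk)[:,::-1].astype(np.int32))],-1,255,-1)
    dk=cv2.resize(dk,None,fx=S,fy=S,interpolation=cv2.INTER_LINEAR)>127
    def model(x):
        cs,sn=np.cos(x[2]),np.sin(x[2]); T=lambda p:[x[0]+cs*p[0]-sn*p[1],x[1]+sn*p[0]+cs*p[1],z0+p[2]]
        a=np.zeros(bl.shape,np.uint8); b=a.copy()
        hull(a,RIB,cam,cal,T); hull(b,BODY,cam,cal,T)
        hull(a,LUG,cam,cal,T)
        return a>0,cv2.bitwise_or(a,b)>0
    def f(x):
        a,b=model(x); b2=b
        return 2-(a&bl).sum()/max((a|bl).sum(),1)-(b2&dk).sum()/max((b2|dk).sum(),1)
    best=None
    for y0 in ([x0[2]] if len(x0)>2 else np.arange(0,2*np.pi,np.pi/4)):
        s=np.array([x0[0],x0[1],y0]); sim=np.array([s,s+[.01,0,0],s+[0,.01,0],s+[0,0,.3]])
        o=minimize(f,s,method="Nelder-Mead",options=dict(initial_simplex=sim,maxfev=70,xatol=3e-4))
        if best is None or o.fun<best.fun: best=o
    if name:
        a,b=model(best.x); big=cv2.resize(im[:,:,::-1],None,fx=S,fy=S)
        for m,cc in((a,(0,0,255)),(b,(0,255,255))):
            cs,_=cv2.findContours(m.astype(np.uint8),cv2.RETR_EXTERNAL,cv2.CHAIN_APPROX_NONE); cv2.drawContours(big,cs,-1,cc,1)
        u,v=(c*S).astype(int); h=r*S; cv2.imwrite("pics/"+name+".png",big[max(v-h,0):v+h,max(u-h,0):u+h])
    return best.x,best.fun
E
time python3 - <<'E'
from h import *
cal=get_calibration("wrist"); im=cv2.imread("pics/w1.png")[:,:,::-1].copy()
sc=cv2.imread("pics/s0.png")[:,:,::-1].copy(); sd=cv2.imread("pics/d0.png")[:,:,::-1].copy()
for n,x0 in(("c2",[.498,.250]),("c1",[.48,.08])):
    x,f=fit("wrist",im,cal,x0,r=45,name="f"+n); print(n,x,f)
    for cam,i in(("scene",sc),("side",sd)):
        print(cam,*fit(cam,i,get_calibration(cam),x,r=24))
a,b=[cv2.resize(cv2.imread(f"pics/f{n}.png"),(390,390)) for n in("c2","c1")]
cv2.imwrite("pics/fit.png",np.hstack([a,b]))
go([.5,.25,.2])
E
```

```text
c2 [0.50079536 0.25316383 0.46378045] 0.13268579753981213
scene [0.50367918 0.24993722 0.48214064] 0.7412193970566173
side [0.49841641 0.25387768 0.43717694] 0.2910126603736627
c1 [0.47698907 0.07913887 6.02733948] 0.20617068295228125
scene [0.48023484 0.07655864 6.0666634 ] 0.6585332287503314
side [0.4751242  0.08038211 6.07577379] 0.31125485056490454
t 1.98 pos [0.468  0.2824 0.2315] shift [-0.0394 -0.0229  0.0314] yaw  cur y ang 1.304 q6 -0.99
real	0m22.953s
user	0m16.852s
sys	0m6.931s
```

View pics/fit.png

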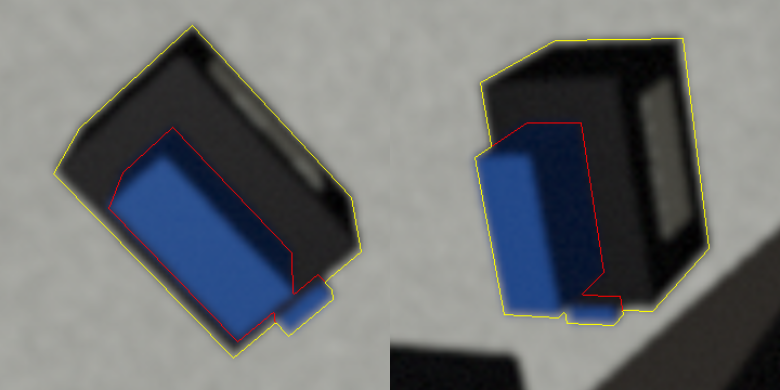

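The fits hug both cartridges: lugs at world yaw +0.46 (cart 2) and −0.25 (cart 1). Next I'll turn to cart 2 and measure the stapler direction.

Request:
{"name": "step_arm", "arguments": {
  "commands": [
    [0.07,-0.007,-0.004,0.008,-0.122],
    [0.07,-0.007,-0.003,0.008,-0.122],
    [0.07,-0.007,-0.003,0.008,-0.122],
    [0.07,-0.007,-0.003,0,-0.122],
    [0.07,-0.007,0,0,-0.122],
    [0.07,0,0,0,-0.122],
    [0.07,0,0,0,0]
  ]
}}

```text
time: 2.57
position: [0.4935, 0.2794, 0.2069]
tcp_rot: [-0.769, 3.045, 0.011]
ft_force: [-0.1, 0.2, 0.8]
grip_width: 0.763
```

Run:
```python
from h import *
get_image("scene");
for t in("latch","bay_seat","stapler"): print(t,[(round(d["score"],2),d["location"]) for d in search_frame("scene",t)[:2]])
get_image("side")
look("side",["latch","bay_seat","bay_floor"]); print(search_frame("side","latch")[:1])
for rc in([283,235],[205,222]): print(at("scene",rc,.09 if rc[0]>250 else .07))
im=get_image("wrist"); cal=get_calibration("wrist")
x,f=fit("wrist",im,cal,[.501,.252,.464],r=70);print(x,f)
go([x[0],x[1],.12],x[2]+np.pi/2)
print(get_state()["ft_force"],get_state()["moment"])
```

```text
latch [(0.65, [285.7, 234.2])]
bay_seat [(0.98, [257.2, 228.7])]
stapler [(0.86, [254.0, 229.4])]Traceback (most recent call last):
  File "<stdin>", line 5, in <module>
  File "h.py", line 25, in look
    for d in place_of(cam,t)[:n]:
             ~~~~~~~~^^^^^^^
ValueError: it knows: bay_floor, bay_seat, bottle, cart, cart_a_mid, cart_b_mid, clock, mug, stapler, tray, tray_in
```

Run:
```python
from h import *
for rc in([284,234.5],[205,222]): print(at("scene",rc,.09 if rc[0]>250 else .07))
im=get_image("wrist"); cal=get_calibration("wrist")
x,f=fit("wrist",im,cal,[.501,.252,.464],r=70);print(x,f)
go([x[0],x[1],.12],x[2]+np.pi/2)
print(get_state()["ft_force"],get_state()["moment"])
```

```text
[ 0.64317105 -0.20528078  0.09      ]
[ 0.42570774 -0.13761178  0.07      ]
[0.50192407 0.25188777 0.46805323] 0.14913655642764256
t 2.87 pos [0.4943 0.2782 0.2072] shift [ 0.0059 -0.0273  0.087 ] yaw 0.0196 cur y ang 2.0585 q6 -1.76
[-0.30447562  0.59704213  0.9773376 ] [ 0.08105882 -0.03653267  0.00360886]
```

Request:
{"name": "step_arm", "arguments": {
  "commands": [
    [0.07,0.002,-0.009,0.01,0.02],
    [0.07,0.002,-0.009,0.025,0],
    [0.07,0.002,-0.009,0.03,0],
    [0.07,0,0,0.03,0],
    [0.07,0,0,0.025,0],
    [0.07,0,0,0.01,0],
    [0.07,0,0,0,0]
  ]
}}

```text
time: 3.45
position: [0.5039, 0.2482, 0.0719]
tcp_rot: [-0.706, 3.053, 0.009]
ft_force: [-1.2, 0.1, -0.2]
grip_width: 0.763
```

Run:
```python
from h import *
go([.502,.252,.058],.468+np.pi/2); print(get_state()["ft_force"])
```

```text
t 3.45 pos [0.5039 0.2482 0.0719] shift [0.0001 0.0042 0.0139] yaw -0.0138 cur y ang 2.025 q6 -1.79
[-1.15972184  0.13850243 -0.17516038]
```

Request:
{"name": "step_arm", "arguments": {
  "commands": [
    [0.07,0,0.004,0.008,-0.014],
    [0.07,0,0,0.006,0],
    [0.07,0,0,0,0],
    [0.07,0,0,0,0]
  ]
}}

```text
time: 3.78
position: [0.5038, 0.2522, 0.0593]
tcp_rot: [-0.726, 3.045, 0.009]
ft_force: [-0.7, 0.2, -0.9]
grip_width: 0.761
```

Run:
```python
from h import *
go([.502,.252,.058],.468+np.pi/2); print(get_state()["ft_force"])
```

```text
t 3.78 pos [0.5038 0.2522 0.0593] shift [0.0018 0.0006 0.0013] yaw 0.0 cur y ang 2.0388 q6 -1.8
[-0.73074582  0.21523408 -0.8582956 ]
```

Request:
{"name": "step_arm", "arguments": {
  "commands": [
    [0.01,0,0,0,0],
    [0.01,0,0,0,0],
    [0.01,0,0,0,0],
    [0.01,0,0,0,0],
    [0.01,0,0,0,0],
    [0.01,0,0,0,0]
  ],
  "grip_force": 40
}}

```text
time: 4.28
position: [0.507, 0.2534, 0.0636]
tcp_rot: [-0.725, 3.037, 0.009]
ft_force: [-0.1, 0.5, -0.8]
grip_width: 0.348
```

Request:
{"name": "step_arm", "arguments": {
  "commands": [
    [0.01,0,0,0.004,0],
    [0.01,0,0,0,0],
    [0.01,0,0,0,0],
    [0.01,0,0,0,0]
  ]
}}

```text
time: 4.62
position: [0.5072, 0.2536, 0.0594]
tcp_rot: [-0.724, 3.037, 0.009]
ft_force: [-0.3, -0.3, 1.9]
grip_width: 0.193
```

Run:
```python
from h import *
for i in range(4):
    s=get_state(); print(s["time"],s["position"],s["ft_force"],s["qvel"].round(3) if hasattr(s["qvel"],"round") else s["qvel"],s["grip_width"]); get_image("wrist")
```

```text
4.6167 [0.5072254 0.2536243 0.0594298] [-0.31144459 -0.34847075  1.89389593] [-0.     0.    -0.002 -0.001  0.001 -0.   ] 0.19302189051054777
4.6667 [0.50724113 0.25359541 0.05946065] [-0.76556575 -0.33268752  0.49917642] [-0.001 -0.     0.001  0.     0.002  0.   ] 0.19238967426546727
4.7167 [0.50721851 0.25360429 0.05945136] [ 0.06543747 -0.32033568  0.77805407] [0.    0.    0.001 0.    0.    0.001] 0.19391527353464466
4.7667 [0.50721884 0.25363061 0.0594581 ] [-0.31499755 -0.29831371  1.75248832] [ 0.     0.002 -0.    -0.001 -0.    -0.001] 0.1904670599743375
```

Request:
{"name": "step_arm", "arguments": {
  "commands": [
    [0.01,0,0,-0.008,0],
    [0.01,0,0,-0.015,0],
    [0.01,0,0,-0.015,0],
    [0.01,0,0,-0.015,0],
    [0.01,0,0,-0.008,0],
    [0.01,0,0,0,0],
    [0.01,0,0,0,0],
    [0.01,0,0,0,0],
    [0.01,0,0,0,0]
  ]
}}

```text
time: 5.57
position: [0.502, 0.2518, 0.1196]
tcp_rot: [-0.726, 3.046, 0.009]
ft_force: [0.1, 0.1, -2.7]
grip_width: 0.19
```

```bash
cat >> h.py <<'E'
def weigh(n=10):
    F=[];M=[];E=[]
    for i in range(n):
        get_image("scene"); s=get_state(); F.append(s["ft_force"]);M.append(s["moment"]);E.append(s["joint_efforts"])
    print("t",s["time"],"pos",np.round(s["position"],4),"F",np.mean(F,0).round(2),"+-",np.std(F,0).round(2),"M",np.mean(M,0).round(3),"grip",s["grip_width"])
E
python3 - <<'E'
from h import *
weigh()
E
```

```text
t 6.0667 pos [0.5025 0.2519 0.1204] F [ 0.09 -0.38 -2.13] +- [0.52 0.56 0.38] M [0.054 0.007 0.002] grip 0.19256484436504331
```

About 2.1 N: the bay check's 3.6 N threshold suggests this is the lighter one, which lifting the other will confirm. I'll measure the tray centre from the green mask.

Run:
```python
from h import *
for cam,f in(("scene","s0"),("side","d0")):
    hsv=cv2.cvtColor(cv2.imread(f"pics/{f}.png"),cv2.COLOR_BGR2HSV)
    m=((hsv[...,0]>50)&(hsv[...,0]<80)&(hsv[...,1]>120)).astype(np.uint8)
    n,l,st,ce=cv2.connectedComponentsWithStats(m)
    g=[i for i in range(1,n) if st[i,4]>800]
    for i in g:
        P=np.array([at(cam,p,.015)[:2] for p in np.argwhere(l==i)],np.float32)
        print(cam,ce[i][::-1],cv2.minAreaRect(P))
go([.645,.115,.12])
```

```text
scene [245.8732049  355.28056042] ((0.6474602222442627, 0.1169481948018074), (0.12299425899982452, 0.17522935569286346), 9.849069595336914)Traceback (most recent call last):
  File "<stdin>", line 8, in <module>
  File "h.py", line 12, in at
    o,d=ray(cam,rc,cal); return o+d*(z-o[2])/d[2]
        ~~~^^^^^^^^^^^^
  File "h.py", line 5, in ray
    c=cal or get_calibration(cam); K=np.array(c["camera_matrix"]); T=np.array(c["pose"])
             ~~~~~~~~~~~~~~~^^^^^
ValueError: time passes only in moves, steps and waits
```

Request:
{"name": "step_arm", "arguments": {
  "commands": [
    [0.01,-0.006,-0.015,0,0],
    [0.01,-0.01,-0.026,0,0],
    [0.01,-0.01,-0.026,0,0],
    [0.01,-0.01,-0.026,0,0],
    [0.01,-0.01,-0.026,0,0],
    [0.01,-0.01,-0.026,0,0],
    [0.01,-0.008,-0.026,0,0],
    [0.01,-0.005,-0.015,0,0],
    [0.01,0,0,0,0]
  ]
}}

```text
time: 6.82
position: [0.6585, 0.1055, 0.1203]
tcp_rot: [-0.729, 3.041, 0.004]
ft_force: [0.1, 0.1, -1.7]
grip_width: 0.193
```

Run:
```python
from h import *
go([.647,.117,.065]); weigh(4)
```

```text
t 6.82 pos [0.6585 0.1055 0.1203] shift [0.0058 0.0155 0.0552] yaw  cur y ang 2.0414 q6 -2.07
t 7.0167 pos [0.655  0.1099 0.1199] F [-0.33 -0.1  -2.54] +- [0.47 0.7  0.18] M [ 0.064  0.021 -0.013] grip 0.19156356032442035
```

Request:
{"name": "step_arm", "arguments": {
  "commands": [
    [0.01,0.003,0.005,0.01,0],
    [0.01,0.002,0.003,0.015,0],
    [0.01,0,0,0.015,0],
    [0.01,0,0,0.008,0],
    [0.01,0,0,0,0]
  ]
}}

```text
time: 7.43
position: [0.6425, 0.1214, 0.069]
tcp_rot: [-0.746, 3.041, 0.01]
ft_force: [-0.4, -0.5, -2.2]
grip_width: 0.194
```

Request:
{"name": "step_arm", "arguments": {
  "commands": [
    [0.01,0,0,0.002,0],
    [0.01,0,0,0.002,0],
    [0.01,0,0,0,0]
  ]
}}

```text
time: 7.68
position: [0.641, 0.1232, 0.0646]
tcp_rot: [-0.75, 3.041, 0.011]
ft_force: [1.3, -0.5, -2.1]
grip_width: 0.191
```

Request:
{"name": "step_arm", "arguments": {
  "commands": [
    [0.01,0,0,0.001,0],
    [0.01,0,0,0.001,0],
    [0.01,0,0,0,0]
  ]
}}

```text
time: 7.93
position: [0.6423, 0.1233, 0.0642]
tcp_rot: [-0.749, 3.038, 0.01]
ft_force: [-0.5, -0.2, -1.5]
grip_width: 0.195
```

Request:
{"name": "step_arm", "arguments": {
  "commands": [
    [0.01,0,0,0.001,0],
    [0.01,0,0,0,0]
  ]
}}

```text
time: 8.1
position: [0.6431, 0.1232, 0.0639]
tcp_rot: [-0.749, 3.037, 0.009]
ft_force: [-0.7, -1.0, -2.0]
grip_width: 0.194
```

Request:
{"name": "step_arm", "arguments": {
  "commands": [
    [0.01,0,0,0.002,0],
    [0.01,0,0,0.002,0]
  ]
}}

```text
time: 8.27
position: [0.644, 0.1234, 0.0635]
tcp_rot: [-0.748, 3.036, 0.01]
ft_force: [-7.9, 0.4, 12.0]
grip_width: 0.195
```

Run:
```python
from h import *
weigh(4)
```

```text
t 8.4667 pos [0.6441 0.1234 0.0635] F [-4.05  0.15  7.86] +- [0.58 0.62 0.76] M [ 0.036  0.823 -0.03 ] grip 0.18608713230225749
```

Request:
{"name": "step_arm", "arguments": {
  "commands": [
    [0.01,0,0,-0.001,0],
    [0.05,0,0,0,0],
    [0.05,0,0,0,0],
    [0.05,0,0,0,0],
    [0.05,0,0,0,0],
    [0.05,0,0,-0.015,0],
    [0.05,0,0,-0.03,0],
    [0.05,0,0,-0.035,0],
    [0.05,0,0,-0.035,0],
    [0.05,0,0,0,0]
  ]
}}

```text
time: 9.3
position: [0.642, 0.1219, 0.1868]
tcp_rot: [-0.748, 3.037, 0.01]
ft_force: [0.7, -0.4, 1.5]
grip_width: 0.547
```

Run:
```python
from h import *
weigh(4)
im=save("wrist","w2")
go([.477,.079,.18],6.03+np.pi/2)
```

```text
t 9.5 pos [0.637  0.1218 0.1761] F [-0.03 -0.13 -0.68] +- [0.08 0.58 0.52] M [ 0.031  0.022 -0.022] grip 0.5430402906941165
t 9.55 pos [0.6366 0.1218 0.1753] shift [ 0.1612  0.0362 -0.0044] yaw 0.7359 cur y ang 2.0535 q6 -2.06
```

View pics/w2.png

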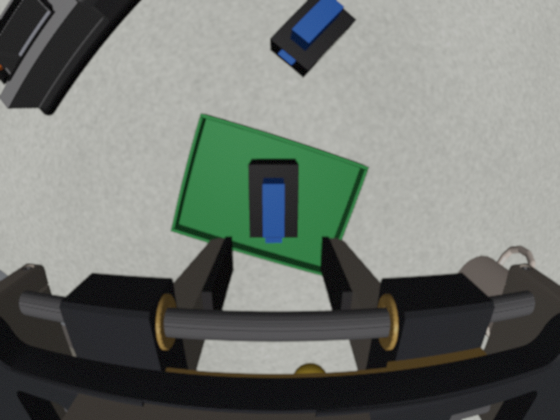

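The lighter cartridge stands upright in the tray at (200,273). Now for cart 1.

Request:
{"name": "step_arm", "arguments": {
  "commands": [
    [0.07,0.03,0.007,0,0],
    [0.07,0.033,0.008,0,0],
    [0.07,0.033,0.008,0,0],
    [0.07,0.03,0.007,0,0.122],
    [0.07,0.015,0,0,0.122],
    [0.07,0,0,0,0.122],
    [0.07,0,0,0,0.122],
    [0.07,0,0,0,0.122],
    [0.07,0,0,0,0.122],
    [0.07,0,0,0,0]
  ]
}}

```text
time: 10.38
position: [0.4766, 0.0839, 0.1542]
tcp_rot: [-0.418, -3.068, -0.009]
ft_force: [0.1, -0.6, 0.2]
grip_width: 0.756
```

Run:
```python
from h import *
get_image("wrist"); get_image("wrist"); cal=get_calibration("wrist"); im=save("wrist","w3")
x,f=fit("wrist",im,cal,[.477,.079,6.04],r=80,name="f3");print(x,f)
go([x[0],x[1],.059],x[2]+np.pi/2)
```

```text
[0.47923948 0.07741444 6.04711385] 0.12401368157648152
t 10.53 pos [0.4772 0.0838 0.1548] shift [-0.0079 -0.0057  0.0955] yaw -0.0278 cur y ang 1.3069 q6 -1.39
```

Request:
{"name": "step_arm", "arguments": {
  "commands": [
    [0.07,-0.003,-0.003,0.015,-0.028],
    [0.07,-0.003,-0.003,0.025,0],
    [0.07,0,0,0.025,0],
    [0.07,0,0,0.012,0],
    [0.07,0,0,0,0],
    [0.07,0,0,0,0]
  ]
}}

```text
time: 11.03
position: [0.4798, 0.0772, 0.0751]
tcp_rot: [-0.338, -3.082, -0.011]
ft_force: [-0.0, -0.4, 0.4]
grip_width: 0.758
```

Run:
```python
from h import *
go([.4792,.0774,.058],6.047+np.pi/2); weigh(4); go([.4792,.0774,.058],6.047+np.pi/2)
print(axes()[2].round(3))
```

```text
t 11.03 pos [0.4798 0.0772 0.0751] shift [-0.0001  0.0001  0.0171] yaw 0.0177 cur y ang 1.3523 q6 -1.45
t 11.2333 pos [0.4812 0.0771 0.0767] F [ 0.02 -0.23  0.07] +- [0.33 0.66 0.29] M [-0.005 -0.024  0.006] grip 0.7585272773949744
t 11.23 pos [0.4812 0.0771 0.0767] shift [ 0.0013 -0.0002  0.0187] yaw 0.0166 cur y ang 1.3512 q6 -1.45
[[-0.975  0.218 -0.037]
 [ 0.218  0.976  0.011]
 [ 0.038  0.003 -0.999]]
```

Request:
{"name": "step_arm", "arguments": {
  "commands": [
    [0.07,0.001,0,0.01,0.017],
    [0.07,0,0,0.009,0],
    [0.05,0,0,0,0],
    [0.05,0,0,0,0]
  ]
}}

```text
time: 11.57
position: [0.4816, 0.0775, 0.0584]
tcp_rot: [-0.368, -3.087, -0.011]
ft_force: [0.6, -0.0, -0.6]
grip_width: 0.638
```

Run:
```python
from h import *
go([.4792,.0774,.058],6.047+np.pi/2); get_image("wrist"); go([.4792,.0774,.058],6.047+np.pi/2)
print(axes()[2].round(3))
```

```text
t 11.57 pos [0.4816 0.0775 0.0584] shift [ 0.0023 -0.0006  0.0005] yaw -0.0013 cur y ang 1.3333 q6 -1.43
t 11.62 pos [0.4813 0.0775 0.0583] shift [ 0.002  -0.0006  0.0004] yaw -0.0013 cur y ang 1.3333 q6 -1.43
[[-0.971  0.235 -0.032]
 [ 0.235  0.972  0.011]
 [ 0.033  0.003 -0.999]]
```

Request:
{"name": "step_arm", "arguments": {
  "commands": [
    [0.01,0.002,0,0,0],
    [0.01,0,0,0.001,0],
    [0.01,0,0,0.001,0],
    [0.01,0,0,0.001,0],
    [0.01,0,0,0.001,0]
  ],
  "grip_force": 50
}}

```text
time: 12.03
position: [0.4796, 0.078, 0.0547]
tcp_rot: [-0.368, -3.088, -0.011]
ft_force: [0.4, -0.4, -0.3]
grip_width: 0.233
```

Request:
{"name": "step_arm", "arguments": {
  "commands": [
    [0.01,0,0,0,0],
    [0.01,0,0,0,0],
    [0.01,0,0,0,0]
  ]
}}

```text
time: 12.28
position: [0.4793, 0.0778, 0.0544]
tcp_rot: [-0.368, -3.088, -0.01]
ft_force: [0.5, -0.8, 0.4]
grip_width: 0.192
```

Run:
```python
from h import *
weigh(4);go([.4792,.0774,.058],6.047+np.pi/2)
print(axes()[2].round(3))
```

```text
t 12.4833 pos [0.4794 0.0778 0.0544] F [-0.3  -0.53  0.19] +- [0.1  0.37 0.59] M [0.022 0.001 0.026] grip 0.1947222552461405
t 12.48 pos [0.4794 0.0778 0.0544] shift [ 0.0002 -0.0004 -0.0036] yaw -0.001 cur y ang 1.3337 q6 -1.43
[[-0.972  0.235 -0.031]
 [ 0.235  0.972  0.01 ]
 [ 0.033  0.002 -0.999]]
```

Request:
{"name": "step_arm", "arguments": {
  "commands": [
    [0.03,0,0,0,0],
    [0.03,0,0,0,0],
    [0.03,0,0,-0.003,0],
    [0.03,0,0,-0.001,0],
    [0.03,0,0,0,0]
  ]
}}

```text
time: 12.9
position: [0.4797, 0.078, 0.0589]
tcp_rot: [-0.368, -3.088, -0.01]
ft_force: [0.1, -0.2, -0.3]
grip_width: 0.324
```

Request:
{"name": "step_arm", "arguments": {
  "commands": [
    [0.01,0,0,0,0],
    [0.01,0,0,0,0],
    [0.01,0,0,0,0],
    [0.01,0,0,0,0]
  ]
}}

```text
time: 13.23
position: [0.48, 0.0779, 0.0592]
tcp_rot: [-0.368, -3.089, -0.01]
ft_force: [0.1, -0.7, 0.1]
grip_width: 0.191
```

Request:
{"name": "step_arm", "arguments": {
  "commands": [
    [0.01,0,0,-0.008,0],
    [0.01,0,0,-0.018,0],
    [0.01,0,0,-0.022,0],
    [0.01,0,0,-0.022,0],
    [0.01,0,0,-0.022,0],
    [0.01,0,0,-0.018,0],
    [0.01,0,0,-0.008,0],
    [0.01,0,0,0,0],
    [0.01,0,0,0,0]
  ]
}}

```text
time: 13.98
position: [0.4748, 0.0777, 0.1749]
tcp_rot: [-0.365, -3.067, -0.01]
ft_force: [0.4, -0.3, -5.6]
grip_width: 0.191
```

Run:
```python
from h import *
weigh(8);go([.59,-.187,.19],-.30+np.pi/2)
print(axes()[2].round(3))
```

```text
t 14.3833 pos [0.4748 0.0777 0.1748] F [-0.11  0.18 -5.56] +- [0.35 0.42 0.44] M [-0.019 -0.091 -0.   ] grip 0.18898397418966675
t 14.38 pos [0.4748 0.0777 0.1748] shift [-0.173  -0.2302 -0.0245] yaw 0.063 cur y ang 1.3338 q6 -1.43
[[-0.971  0.235 -0.052]
 [ 0.234  0.972  0.013]
 [ 0.054  0.    -0.999]]
```

5.6 N against about 2.1 N, so this is the heavier cartridge. I'll carry it past the bay so the wrist camera can see the bay.

Request:
{"name": "step_arm", "arguments": {
  "commands": [
    [0.01,-0.012,-0.012,-0.012,0.02],
    [0.01,-0.024,-0.023,-0.008,0.02],
    [0.01,-0.024,-0.023,-0.006,0.02],
    [0.01,-0.024,-0.023,-0.004,0],
    [0.01,-0.024,-0.023,-0.002,0],
    [0.01,-0.024,-0.023,-0.002,0],
    [0.01,-0.024,-0.023,-0.002,0],
    [0.01,-0.024,-0.023,-0.002,0],
    [0.01,-0.024,-0.023,0,0],
    [0.01,-0.018,-0.016,0,0]
  ]
}}

```text
time: 15.22
position: [0.6322, -0.1953, 0.1959]
tcp_rot: [-0.448, -3.047, -0.013]
ft_force: [0.8, 0.5, -5.7]
grip_width: 0.192
```

Request:
{"name": "step_arm", "arguments": {
  "commands": [
    [0.01,-0.008,-0.008,0,0],
    [0.01,0,0,0,0],
    [0.01,0,0,0,0]
  ]
}}

```text
time: 15.47
position: [0.6386, -0.2115, 0.192]
tcp_rot: [-0.457, -3.044, -0.012]
ft_force: [-0.1, 0.2, -5.5]
grip_width: 0.189
```

Run:
```python
from h import *
go([.59,-.187,.19],-.30+np.pi/2)
get_image("wrist")
cal=get_calibration("wrist"); im=save("wrist","w4"); look("wrist",["bay_seat","stapler","bay_floor"])
go([.59,-.187,.19],-.30+np.pi/2); print(axes()[2].round(3))
import json; json.dump({k:np.array(v).tolist() for k,v in cal.items()},open("cal4.json","w"))
```

```text
t 15.47 pos [ 0.6386 -0.2115  0.192 ] shift [0.0534 0.0092 0.0054] yaw 0.0023 cur y ang 1.2731 q6 -1.76
wrist bay_seat 0.74 [155.7 287.8] [ 0.5936 -0.1861  0.086 ]
wrist stapler 0.63 [152.1 287. ] [ 0.5935 -0.184   0.    ]
wrist stapler 0.42 [133.7 513.5] [0.6472 0.1261 0.    ]
wrist bay_floor 0.56 [154.4 285.3] [ 0.5941 -0.1873  0.04  ]
t 15.72 pos [ 0.6387 -0.2101  0.1932] shift [0.053  0.0079 0.0065] yaw 0.0044 cur y ang 1.2752 q6 -1.76
[[-0.955  0.291 -0.06 ]
 [ 0.291  0.957  0.016]
 [ 0.062 -0.002 -0.998]]
```

View pics/w4.png

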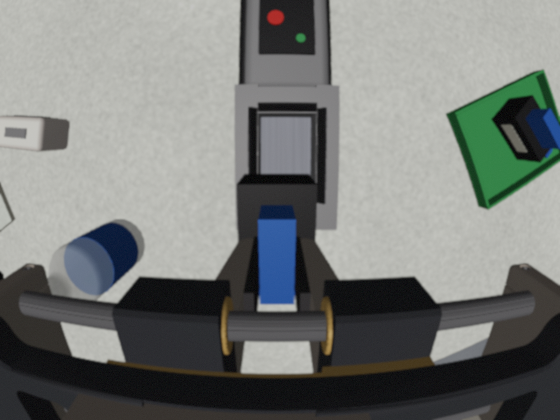

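The bay is at (145,286), with the held cartridge just below it, correctly oriented with its lug toward the latch. I'll zoom in to read the edges.

Run:
```python
import cv2,numpy as np
im=cv2.imread("pics/w4.png")[80:235,220:350]
im=np.clip(im.astype(float)*1.6,0,255).astype(np.uint8)
b=cv2.resize(im,None,fx=3.8,fy=3.8,interpolation=cv2.INTER_CUBIC)
for i in range(0,155,10): cv2.putText(b,str(80+i),(0,int(i*3.8)+4),0,.35,(0,0,255),1); cv2.line(b,(22,int(i*3.8)),(28,int(i*3.8)),(0,0,255),1)
for i in range(0,130,10): cv2.putText(b,str(220+i),(int(i*3.8)-8,585),0,.35,(0,0,255),1)
cv2.imwrite("pics/w4z.png",b)
g=cv2.cvtColor(cv2.imread("pics/w4.png"),cv2.COLOR_BGR2GRAY)
for r in(95,110,125,140,155,165): print(r,' '.join(map(str,g[r,232:343])))
for c in(270,285,300): print(c,' '.join(map(str,g[80:215,c])))
```

```text
95 186 181 167 145 135 134 134 135 135 135 135 135 136 135 136 136 135 135 135 136 136 135 135 136 136 137 135 136 136 135 135 135 136 135 136 135 134 135 136 135 136 136 134 135 135 135 135 135 135 135 135 135 135 134 135 134 134 134 134 134 134 135 133 134 134 133 134 134 135 132 134 134 133 133 132 133 133 133 132 132 132 133 132 133 132 131 132 132 131 131 132 132 131 131 131 131 131 131 131 130 130 130 129 129 129 129 141 162 180 185 185
110 177 175 163 146 136 136 137 137 137 137 137 136 136 137 138 125 84 37 23 17 19 15 17 19 40 54 58 48 41 40 39 39 39 40 41 42 43 44 42 44 43 44 42 45 43 45 43 43 47 40 42 43 44 41 42 41 41 42 41 37 38 37 33 38 36 35 35 29 31 31 33 33 33 32 32 32 30 29 32 30 32 31 30 39 47 48 32 19 20 21 21 21 25 39 83 118 131 133 132 131 131 131 131 131 131 131 138 158 175 183 185
125 183 178 163 146 139 138 139 138 138 138 138 139 140 139 136 120 83 41 21 17 15 14 18 26 53 73 72 65 88 118 133 136 136 138 139 138 137 136 136 138 139 140 138 138 136 135 138 138 137 138 137 137 137 138 138 140 139 138 138 138 136 135 135 138 139 138 136 135 135 134 135 135 136 1
[... 2145 characters left out ...]
136 135 136 136 136 136 136 136 136 136 135 136 135 137 136 136 135 135 135 135 136 135 129 108 65 25 14 12 15 7 6 8 10 19 35 48 52 51 51 52 49 49 50 49 51 50 49 49 50 48 48 46 50 49 43 35 30 30 29 27 25 26 28 25 29
300 124 124 120 116 115 111 118 128 132 133 133 133 133 134 133 135 134 134 134 135 134 126 95 51 27 22 18 18 16 15 31 75 101 82 50 47 70 107 128 134 134 135 134 134 134 135 135 135 134 134 134 135 135 135 135 135 134 134 134 136 134 135 135 135 135 135 135 135 135 135 135 136 135 135 135 135 134 135 135 136 135 135 136 135 135 135 135 136 136 136 136 136 130 112 69 28 10 6 4 10 10 9 5 23 36 44 50 50 50 48 49 49 50 47 48 49 48 49 49 45 47 47 48 46 47 47 45 46 44 45 45 47 45 44 44
```

View pics/w4z.png

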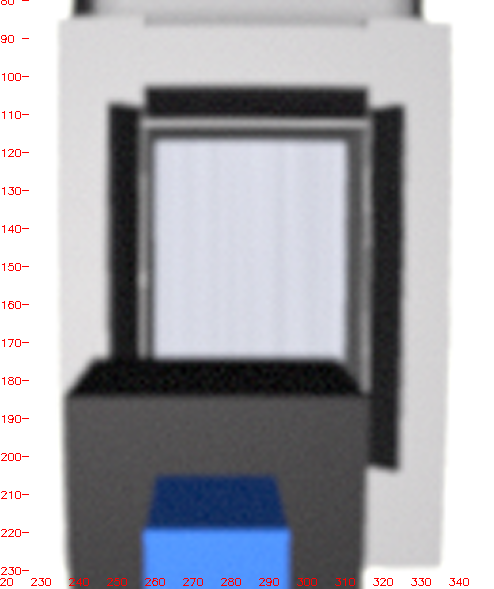

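Run:
```python
from h import *
import json
cal={k:np.array(v) for k,v in json.load(open("cal4.json")).items()}
A=lambda r,c,z: at("wrist",[r,c],z,cal)
mid=285.5
L=lambda a,b:np.round([a,b],4)
bl=[A(r,c,.101) for r,c in((95,234.5),(165,234.6))]; br=[A(r,c,.101) for r,c in((95,338.8),(165,338.6))]
ml=[A(r,c,.091) for r,c in((125,255.8),(165,255.8))]; mr=[A(r,c,.091) for r,c in((125,317.6),(165,317.2))]
fl=[A(r,c,.045) for r,c in((125,260.2),(165,260.2))]; fr=[A(r,c,.045) for r,c in((125,310.7),(165,310.4))]
for n,l,r in(("block",bl,br),("mouth",ml,mr),("floor",fl,fr)):
    dl=l[0]-l[1]; dr=r[0]-r[1]; yl,yr=[np.arctan2(-d[1],-d[0]) for d in(dl,dr)]
    yaw=(yl+yr)/2; nrm=np.array([-np.sin(yaw),np.cos(yaw)])
    a,b=[np.dot(nrm,np.mean(k,0)[:2]) for k in(l,r)]
    print(n,"yaws",yl.round(3),yr.round(3),"width",round(b-a,4),"n.c for yaw -.29:",[round(float(np.dot([np.sin(.29),np.cos(.29)],np.mean(k,0)[:2])),4) for k in(l,r)])
e=np.array([np.cos(.29),-np.sin(.29)]);n=np.array([np.sin(.29),np.cos(.29)])
for nm,r,c,z in(("mouth far",110.6,mid,.091),("floor far",116.5,mid,.045),("lip far",102.2,mid,.101)):
    p=A(r,c,z)[:2]; print(nm,"e",round(e@p,4),"-> centre e",round(e@p+.0362,4))
print("mouth back edge", [A(110.5,c,.091)[:2].round(4) for c in (265,310)])
# cart
s,q,M=axes(); print("tcp",q,"e,n",e@q[:2],n@q[:2])
T=np.array(cal["pose"])
for nm,r,c,zc in(("bot",173.9,None,-.041),("top",183.8,None,.009)):
  for tz in(.192,.193,.194):
    z=tz-.0592+.041+zc; p=A(r,277,z)[:2]; print(nm,tz,"e",round(e@p,4),"tcp e - edge",round(e@q[:2]-e@p,4))
for c in(237.7,315): print("top corner n",n@A(184.5,c,.184)[:2], n@A(184.5,c,.183)[:2])
```

```text
block yaws -0.301 -0.294 width 0.0856 n.c for yaw -.29: [-0.0536, 0.0321]
mouth yaws -0.303 -0.3 width 0.0523 n.c for yaw -.29: [-0.0368, 0.0154]
floor yaws -0.302 -0.299 width 0.0498 n.c for yaw -.29: [-0.0355, 0.0143]
mouth far e 0.5837 -> centre e 0.6199
floor far e 0.5848 -> centre e 0.621
lip far e 0.5777 -> centre e 0.6139
mouth back edge [array([ 0.5508, -0.1944]), array([ 0.5618, -0.158 ])]
tcp [ 0.6386717  -0.21009298  0.19319633] e,n 0.672079796093943 -0.018690720311271447
bot 0.192 e 0.6337 tcp e - edge 0.0384
bot 0.193 e 0.6336 tcp e - edge 0.0384
bot 0.194 e 0.6335 tcp e - edge 0.0385
top 0.192 e 0.6348 tcp e - edge 0.0373
top 0.193 e 0.6347 tcp e - edge 0.0374
top 0.194 e 0.6346 tcp e - edge 0.0375
top corner n -0.04142176508748871 -0.041545631677657374
top corner n 0.0026255085722599325 0.002742109872287235
```

Request:
{"name": "step_arm", "arguments": {
  "commands": [
    [0.01,0.012,0.002,0,0.004],
    [0.01,0.014,0.003,0,0],
    [0.01,0.012,0.002,0,0],
    [0.01,0.006,0,0,0],
    [0.01,0,0,0,0],
    [0.01,0,0,0,0]
  ]
}}

```text
time: 16.22
position: [0.5971, -0.1852, 0.1979]
tcp_rot: [-0.452, -3.049, -0.01]
ft_force: [-0.2, 0.5, -5.9]
grip_width: 0.193
```

Run:
```python
from h import *
go([.5952,-.1878,.165],-.30+np.pi/2);get_image("wrist");go([.5952,-.1878,.165],-.30+np.pi/2);print(axes()[2].round(3))
```

```text
t 16.22 pos [ 0.5971 -0.1852  0.1979] shift [-0.0009 -0.003   0.0329] yaw 0.0057 cur y ang 1.2765 q6 -1.76
t 16.27 pos [ 0.5972 -0.1853  0.198 ] shift [-0.0007 -0.0029  0.033 ] yaw 0.0056 cur y ang 1.2764 q6 -1.76
[[-0.955  0.29  -0.057]
 [ 0.29   0.957  0.015]
 [ 0.059 -0.002 -0.998]]
```

Request:
{"name": "step_arm", "arguments": {
  "commands": [
    [0.01,0,-0.002,0.01,0.006],
    [0.01,0,-0.001,0.012,0],
    [0.01,-0.001,0,0.008,0],
    [0.01,0,0,0.002,0],
    [0.01,0,0,0,0]
  ]
}}

```text
time: 16.68
position: [0.5963, -0.189, 0.1615]
tcp_rot: [-0.463, -3.048, -0.01]
ft_force: [0.1, -0.0, -5.6]
grip_width: 0.192
```

Run:
```python
from h import *
get_image("side");im=save("wrist","w5");cal=get_calibration("wrist")
go([.5952,-.1878,.15],-.30+np.pi/2);print(axes()[2].round(3))
i2=save("side","d5"); a=i2[110:230,200:360]; 
b=im[60:260,210:360]
a=cv2.resize(a,(533,400),interpolation=cv2.INTER_CUBIC);b=cv2.resize(b,(300,400),interpolation=cv2.INTER_CUBIC)
cv2.imwrite("pics/m5.png",np.clip(np.hstack([a,b])[:,:,::-1]*1.4,0,255).astype(np.uint8)[:,:800])
```

```text
t 16.78 pos [ 0.5965 -0.189   0.1622] shift [0.0009 0.0008 0.0123] yaw -0.0012 cur y ang 1.2696 q6 -1.76
[[-0.953  0.297 -0.057]
 [ 0.296  0.955  0.015]
 [ 0.059 -0.003 -0.998]]
```

View pics/m5.png

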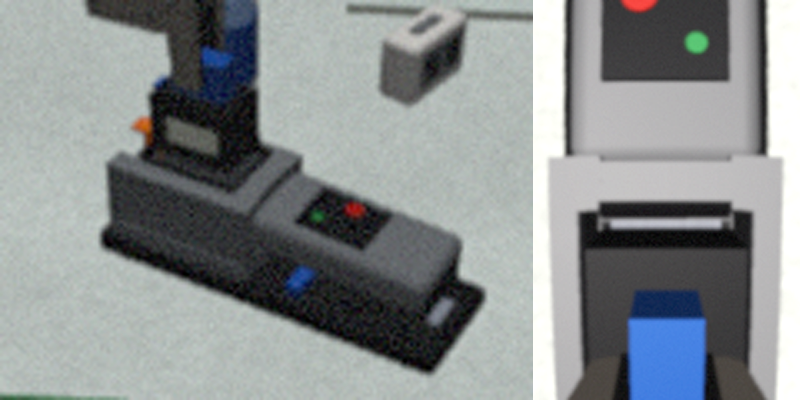

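The cartridge is directly above the mouth: in the wrist crop both centrelines are near column 666. The side view shows it over the lips with the latch at its lug end. Descending.

Request:
{"name": "step_arm", "arguments": {
  "commands": [
    [0.01,0.001,0.001,0.004,0],
    [0.01,0,0,0.005,0],
    [0.01,0,0,0.005,0],
    [0.01,0,0,0,0]
  ]
}}

```text
time: 17.17
position: [0.5967, -0.1883, 0.15]
tcp_rot: [-0.463, -3.054, -0.007]
ft_force: [-0.5, -0.2, -5.8]
grip_width: 0.191
```

Run:
```python
from h import *
weigh(3);go([.5952,-.1878,.14],-.30+np.pi/2)
```

```text
t 17.3167 pos [ 0.5971 -0.1884  0.1508] F [-0.14 -0.15 -5.77] +- [0.4  0.11 0.8 ] M [-0.034 -0.021 -0.002] grip 0.19386384808367912
t 17.32 pos [ 0.5971 -0.1884  0.1508] shift [0.0014 0.0001 0.0109] yaw -0.0011 cur y ang 1.2697 q6 -1.76
```

Request:
{"name": "step_arm", "arguments": {
  "commands": [
    [0.01,0.002,0,0.003,0],
    [0.01,0.001,0,0.004,0],
    [0.01,0,0,0.004,0],
    [0.01,0,0,0,0]
  ]
}}

```text
time: 17.65
position: [0.5943, -0.1877, 0.1398]
tcp_rot: [-0.464, -3.057, -0.005]
ft_force: [0.4, -0.6, -6.1]
grip_width: 0.191
```

Run:
```python
from h import *
weigh(3);go([.5952,-.1878,.13],-.30+np.pi/2);print(axes()[2][:,2].round(3))
```

```text
t 17.8 pos [ 0.5944 -0.1878  0.1407] F [ 0.63  0.3  -5.68] +- [0.06 0.41 0.45] M [-0.07  -0.192 -0.029] grip 0.1932979037737284
t 17.8 pos [ 0.5944 -0.1878  0.1407] shift [-0.0013  0.0003  0.0107] yaw -0.0011 cur y ang 1.2697 q6 -1.76
[-0.048  0.01  -0.999]
```

Request:
{"name": "step_arm", "arguments": {
  "commands": [
    [0.01,-0.001,0,0.004,0],
    [0.01,0,0,0.005,0],
    [0.01,0,0,0.005,0],
    [0.01,0,0,0,0]
  ]
}}

```text
time: 18.13
position: [0.5945, -0.188, 0.1256]
tcp_rot: [-0.464, -3.057, -0.005]
ft_force: [0.3, -0.6, -6.4]
grip_width: 0.191
```

Run:
```python
from h import *
weigh(3);go([.5952,-.1878,.12],-.30+np.pi/2);print(axes()[2][:,2].round(3))
```

```text
t 18.2833 pos [ 0.5953 -0.1884  0.1271] F [-0.14  0.1  -5.76] +- [0.16 0.4  0.29] M [-0.033 -0.105  0.017] grip 0.19552906488598873
t 18.28 pos [ 0.5953 -0.1884  0.1271] shift [-0.0001  0.0006  0.0071] yaw -0.001 cur y ang 1.2698 q6 -1.76
[-0.047  0.01  -0.999]
```

Request:
{"name": "step_arm", "arguments": {
  "commands": [
    [0.01,0,0,0.004,0],
    [0.01,0,0,0.004,0],
    [0.01,0,0,0.002,0],
    [0.01,0,0,0.002,0]
  ]
}}

```text
time: 18.62
position: [0.5944, -0.1883, 0.1156]
tcp_rot: [-0.464, -3.058, -0.003]
ft_force: [-4.0, 1.7, -1.3]
grip_width: 0.192
```

Request:
{"name": "step_arm", "arguments": {
  "commands": [
    [0.01,0,0,0.002,0],
    [0.01,0,0,0.002,0]
  ]
}}

```text
time: 18.78
position: [0.594, -0.1884, 0.1126]
tcp_rot: [-0.463, -3.058, -0.003]
ft_force: [-4.3, 1.4, 1.0]
grip_width: 0.191
```

Request:
{"name": "step_arm", "arguments": {
  "commands": [
    [0.01,0,0,0.0015,0],
    [0.01,0,0,0.0015,0]
  ]
}}

```text
time: 18.95
position: [0.594, -0.1885, 0.1109]
tcp_rot: [-0.463, -3.058, -0.002]
ft_force: [-4.7, 1.7, 1.7]
grip_width: 0.194
```

Request:
{"name": "step_arm", "arguments": {
  "commands": [
    [0.01,0,0,0.0015,0],
    [0.01,0,0,0.0015,0]
  ]
}}

```text
time: 19.12
position: [0.594, -0.1886, 0.1089]
tcp_rot: [-0.463, -3.059, -0.001]
ft_force: [-2.6, 1.0, -2.5]
grip_width: 0.193
```

Request:
{"name": "step_arm", "arguments": {
  "commands": [
    [0.01,0,0,0.0015,0],
    [0.01,0,0,0.0015,0]
  ]
}}

```text
time: 19.28
position: [0.5942, -0.1886, 0.1052]
tcp_rot: [-0.464, -3.06, -0.001]
ft_force: [0.1, 0.3, -5.4]
grip_width: 0.193
```

Request:
{"name": "step_arm", "arguments": {
  "commands": [
    [0.01,0,0,0.0015,0],
    [0.01,0,0,0.001,0]
  ]
}}

```text
time: 19.45
position: [0.5948, -0.1892, 0.1048]
tcp_rot: [-0.463, -3.061, 0.0]
ft_force: [-2.7, 0.9, 3.5]
grip_width: 0.191
```

Request:
{"name": "step_arm", "arguments": {
  "commands": [
    [0.01,0,0,0.001,0],
    [0.01,0,0,0,0]
  ]
}}

```text
time: 19.62
position: [0.5954, -0.1894, 0.1048]
tcp_rot: [-0.464, -3.063, 0.001]
ft_force: [0.6, 0.2, -3.6]
grip_width: 0.192
```

Run:
```python
from h import *
weigh(3)
for c in ("scene","side"):
    get_image(c); print([(round(d["score"],2),d["location"]) for d in search_frame(c,"latch")[:1]])
```

```text
t 19.7667 pos [ 0.5954 -0.1895  0.1047] F [-1.43  0.48 -0.04] +- [0.6  0.23 0.32] M [0.151 0.156 0.048] grip 0.18856898426912558
[(0.65, [285.9, 231.4])]
[(0.57, [150.2, 245.7])]
```

Request:
{"name": "step_arm", "arguments": {
  "commands": [
    [0.01,0,0,0.0015,0],
    [0.01,0,0,0.0015,0]
  ]
}}

```text
time: 20.13
position: [0.5955, -0.1897, 0.1046]
tcp_rot: [-0.463, -3.063, 0.001]
ft_force: [-5.8, 1.8, 8.7]
grip_width: 0.19
```

The floor is met at TCP z 0.1046 (expected 0.104) with about 14 N, and the latch snap was felt just before it. Releasing.

Request:
{"name": "step_arm", "arguments": {
  "commands": [
    [0.01,0,0,0,0],
    [0.04,0,0,0,0],
    [0.04,0,0,0,0],
    [0.04,0,0,0,0],
    [0.04,0,0,0,0],
    [0.04,-0.001,0,-0.015,0],
    [0.04,-0.001,0,-0.03,0],
    [0.04,-0.002,0,-0.03,0],
    [0.04,-0.002,0,-0.03,0],
    [0.04,0,0,0,0]
  ]
}}

```text
time: 20.97
position: [0.6058, -0.1921, 0.2111]
tcp_rot: [-0.464, -3.062, 0.001]
ft_force: [-0.3, -0.2, 0.3]
grip_width: 0.434
```

Request:
{"name": "step_arm", "arguments": {
  "commands": [
    [0.04,-0.02,0,-0.01,0],
    [0.04,-0.03,0,0,0],
    [0.04,-0.03,0,0,0],
    [0.04,-0.02,0,0,0],
    [0.04,0,0,0,0],
    [0.04,0,0,0,0]
  ]
}}

```text
time: 21.47
position: [0.7046, -0.2225, 0.216]
tcp_rot: [-0.464, -3.063, 0.002]
ft_force: [-0.4, -0.2, 0.5]
grip_width: 0.436
```

Run:
```python
from h import *
im=get_image("wrist");cal=get_calibration("wrist");i2=get_image("side"); go([.6,-.19,.2])
y=-.30
x,f=fit("wrist",im,cal,[.592,-.187,y],z0=.045,r=60);print("fit cart in bay (body partly hidden)",x,f)
a=cv2.resize(i2[130:230,220:360],(400,286),interpolation=cv2.INTER_CUBIC)
a2=cv2.resize(i2[220:310,160:286],(400,286),interpolation=cv2.INTER_CUBIC)
b=cv2.resize(im[20:270,180:355],(400,572),interpolation=cv2.INTER_CUBIC)
cv2.imwrite("pics/m6.png",np.clip(np.hstack([np.vstack([a,a2]),b])[:,:,::-1]*1.3,0,255).astype(np.uint8))
```

```text
t 21.57 pos [ 0.7037 -0.2221  0.2161] shift [1.077e-01 1.000e-04 2.080e-02] yaw  cur y ang 1.27 q6 -1.73
fit cart in bay (body partly hidden) [ 0.5926537  -0.18808043 -0.29944008] 0.5535376918838565
```

View pics/m6.png

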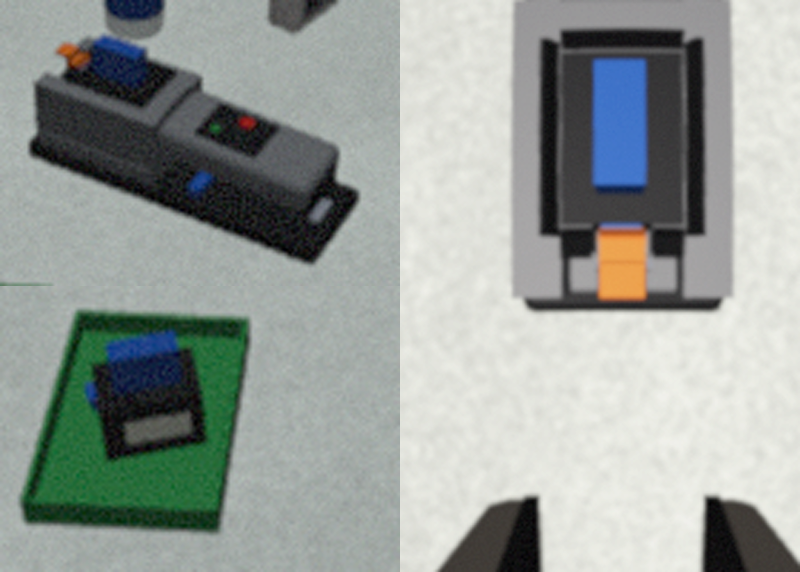

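The cartridge sits in the bay with the orange latch over its lug. The other stands upright inside the tray, and the gripper is clear. Handing in.

Run:
```python
from h import *
weigh(3); print(hand_in())
```

```text
t 21.7167 pos [ 0.7037 -0.2221  0.2173] F [0.45 0.04 0.43] +- [0.31 0.09 0.33] M [-0.036 -0.002  0.012] grip 0.43216468696504906
the job is handed in; nothing more can be done
None
```

The job is done and handed in at about 21.7 s; no verdict is reported.

**Weighing:** I lifted both cartridges in turn. One pulled about 2.1–2.5 N, and the other about 5.6 N, so the second is the heavier.

**Lighter cartridge:** I put it in the tray before weighing the other, because 2.1 N was already below the 3.6 N the loaded one must press with. It was set down slowly, with about 8–12 N (settled and peak) at contact. The last pictures show it upright near the tray's centre.

**Heavier cartridge:** I pressed it into the bay lug to latch.
- **Latch:** its resistance rose to about 7 N, then fell away as it snapped over.
- **Floor:** the floor was met at a crawl with about 14 N. The tool height was 0.1046 m against the expected 0.104 m.
- **Last picture:** it shows the latch over the lug and the cartridge centred (0.593, −0.188), within about 1–2 mm of my estimate of the bay's centre. That final model fit scored poorly because most of the cartridge body is hidden in the bay.

**Other checks:** after release the wrist force was about zero and the gripper was clear of everything. The tool was tilted 2–3° from vertical during the insertion, which caused no trouble. I did not re-measure the mug, clock or bottle at the end, but nothing came near them.

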